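# Set the bench air valve two turns open and hold it

### The arm

A 6-joint arm with a two-finger parallel gripper is mounted at the origin on the work surface. World frame = base frame: x ahead of the robot, y to its left, z up, the work surface at z = 0. Lengths are in m, angles in rad, forces in N, time in s.
With the tool pointing down it reaches from about 0.35 to 0.975 m from the base axis. Payload 7.1 kg.
Tool frame: the origin (TCP) lies midway between the tips of the shut fingers; the grasp point (between the pads) lies grasp_offset behind it (grasp_offset is the distance from the TCP to the grasp point, in m); z points along the fingers, y is the line along which they close (so a half turn about z gives the same grasp; the last joint's range is limited). The gripper opens to 88 mm and grips with 3 to 60 N. Pads are 20 mm wide; open, the fingers measure 115 mm over their backs; the gripper's body (75 mm by 178 mm) begins 61 mm behind the grasp point.
Start: joints at [1.242, 0.423, 1.63, -0, 1.089, -0.019], TCP at [0.191, 0.595, 0.195] pointing down, gripper open.
Joint ranges: [-3, 3], [-0.9, 2.11], [0.09, 2.58], [-1.31, 4.45], [0.11, 2.69], [-2.54, 2.54]. Speed limits (rad/s): [2.39, 2.39, 3.01, 3.14, 3.14, 3.14].

### API

Orientations are given as a unit quaternion [x, y, z, w].
In Python, from bench import * gives the robot as it stands.
- The arm moves only by the shell command python3 -m inch 'ROWS' [FORCE]. ROWS is JSON, a list of rows, each an object of numbers: "x", "y", "z": the shift along the tool's x, y, z in mm; "ax", "ay", "az": the turn, a rotation vector about the tool's x, y, z in degrees; "hand": the gripper command: -1 is shut, 1 is fully open, values between are in proportion. A call has 1 to 12 rows; each row is the pose to reach, as a shift and turn from the pose commanded when the call began, along the tool's axes at that moment; what a row does not reach only later rows make up. A row lasts 1/10 s, in which the tool goes at most 50 mm and 8.59 degrees, less where a joint would pass 70% of its speed; a pose out of reach is approached as far as the arm can. A call with a gripper value outside its range is refused whole. The fingers move at their own pace and stop on an object; FORCE is the grip in N (left out, the last holds). Time passes only in rows, so rows that repeat a pose let the fingers close. It gives the time, the measured TCP pose, the force, the opening and the grip force at its end, in the units of the state.
- state(): the state, without advancing time (a new reading comes with each control period).
- capture(name): name is "scene" or "top" or "wrist"; returns the picture (384x512x3 uint8, red, green, blue); there is no depth.
- camera_model(name): a dict with "camera_matrix" (3x3 intrinsics, pixels), "distortion" ([k1, k2, p1, p2, k3] as OpenCV has them; the pictures are not rectified), "rvec" (rotation vector, rad) and "tvec" (3), from world to camera coordinates, as OpenCV has them; the wrist camera has in their place "hand_eye" (4x4, takes a point from camera to tool coordinates, whose origin is the TCP and whose axes are the flange's). Camera axes: x right, y down, z forward; pixel columns grow to the right and rows downward; lengths in m; the calibration is good to about 2 mm. A picture is of the moment at which its call begins: read the wrist's pose just before it. camera_model takes no time and is no camera call.
- close_job(): hands the job in; it is judged then, once.
The state is a dict: "time_s": time; "q": joint angles; "qvel": joint speeds; "effort": joint torques, N m; "ee_pos": TCP position; "orientation": TCP orientation; "contact_force": force on the tool from outside, world axes, zero at the start; "wrist_torque": the same for the moment, N m; "grip_width": finger opening in m; "grip_force": force on a finger pad.
Only numpy, scipy, OpenCV 4.12 (cv2) and the standard library are available. Lean on these libraries where they do the work, as an engineer would, in place of code of your own. Each camera call takes 0.05 s, during which the arm holds its last target. There are 200 camera calls.

### The job

On the electronics bench, turn the air valve's wheel clockwise until it is fully closed against its stop, then back it off by exactly two full turns. Finish while still gripping the wheel's handle and keep it still there, so that the setting can be locked; leave everything else on the bench where it lies.

Things in the scene. Friction and masses are not known exactly. Their poses are not given: they have to be found in the camera images.
- valve: hand-wheel air valve screwed to the bench (it cannot move): aluminium foot plate 110 x 130 x 12 mm, brass body, a steel pipe 280 mm long along y at 36 mm height, a small round gauge facing up beside the wheel, all below 75 mm. Origin: on the bench top, straight below the wheel's axis. z is up. x is the direction from the axis to the handle when the valve is fully closed.
- wheel (a joint): turn of the valve's wheel about its upright axis, rad: 0 = fully closed, against a hard stop; it grows as the wheel is opened, anticlockwise seen from above, and can pass several full turns (limit 18.8; at the start it stands between half a turn and 1.4 turns open). In the valve's own frame the handle's direction from the axis is at this angle from x. The wheel stays where it is left and takes about 2 N at the handle to turn.
- wheel_center (a point): centre of the aluminium three-spoke wheel, on its axis, 86 mm above the bench. The wheel measures 112 mm over its rim, whose centre line has a radius of 50 mm; the rim is 12 mm thick and its top is 92 mm above the bench (the hub's top 93 mm).
- handle: upright grey plastic round handle on the wheel's rim, 50 mm from the wheel's axis, 20 mm in diameter and 45 mm tall, from 96 to 141 mm above the bench. It turns freely on its own pin, so a gripper holding it can follow the circle without turning. Origin: centre of its underside, its own z up.
- handle_grip (a point): point on the handle's axis, 27 mm above its underside (123 mm above the bench): where to grip it.
- meter: bystander, to be left where it is: red hand-held multimeter lying face up, 165 x 85 x 34 mm; origin at the centre of its underside.
- spool: bystander, to be left where it is: blue ring-shaped wire spool, 48 mm across, 22 mm high; origin at the centre of its underside.
- pliers: bystander, to be left where it is: pair of grey-handled pliers lying flat, 165 mm long, 17 mm high; origin at the centre of its underside.
- board: bystander, to be left where it is: blue circuit board, 85 x 55 mm, up to 11 mm high; origin at the centre of its underside.
- motor: bystander, to be left where it is: small yellow gear motor lying flat, 90 mm long, 19 mm high; origin at the centre of its underside.
- carton: bystander, to be left where it is: small cardboard box, 55 x 36 x 17 mm; origin at the centre of its underside.
- buzzer: bystander, to be left where it is: yellow round buzzer, 36 mm across, 12 mm high; origin at the centre of its underside.

How it is judged:
By the outcome, as a careful person would: the job done as asked, in the order asked, and still so for the second after the job is handed in, while the arm keeps its last pose, push and grip.
It also fails if it takes over 51 s, if anything falls off the work surface, if the arm or the gripper's body presses on something with over 40 N, if the wrist force passes 120 N, or if a joint passes its speed limit or range.

## Working session

There is one attempt and no reset: what is moved stays moved. The work goes in short steps, Python scripts to look and compute and a shell command to move; the robot and the scene stay as the last step left them, time stands still between calls to the robot, and variables do not carry over. Pictures are saved under pics/ and viewed, at most 10 in all, crops included, and the job is handed in when it is done.

```bash
mkdir -p pics
python3 - <<'E'
from bench import *
import cv2,numpy as np
s=state();print({k:np.round(v,4).tolist() for k,v in s.items()})
a=capture("scene");b=capture("top")
cv2.imwrite("pics/scene.png",a[:,:,::-1]);cv2.imwrite("pics/top.png",b[:,:,::-1])
for n in("scene","top","wrist"):print(n,camera_model(n))
E
```

```text
{'time_s': 0.0, 'q': [1.242, 0.4238, 1.6307, 0.0, 1.0886, -0.019], 'qvel': [0.0004, 0.0005, 0.0002, -0.0006, -0.0004, 0.0005], 'effort': [0.0011, -54.4612, -27.368, 0.0644, 0.0225, -0.0001], 'ee_pos': [0.1903, 0.5947, 0.1943], 'orientation': [0.1543, 0.988, -0.0007, -0.0001], 'contact_force': [0.1554, -0.1641, 0.039], 'wrist_torque': [0.0279, 0.0002, -0.0129], 'grip_force': 0.0, 'grip_width': 0.0877}
scene {'camera_matrix': array([[427.04523034,   0.        , 254.50651118],
       [  0.        , 427.04523034, 183.96745332],
       [  0.        ,   0.        ,   1.        ]]), 'distortion': array([-0.10282932,  0.        ,  0.        ,  0.        ,  0.        ]), 'rvec': array([ 1.55961628,  2.3103731 , -0.62990206]), 'tvec': array([ 0.16853256, -0.45943008,  1.41600362])}
top {'camera_matrix': array([[461.47129332,   0.        , 253.05196879],
       [  0.        , 461.47129332, 192.4261412 ],
       [  0.        ,   0.        ,   1.        ]]), 'distortion': array([-0.19240749,  0.        ,  0.        ,  0.        ,  0.        ]), 'rvec': array([ 2.16298599, -2.21493341,  0.10007564]), 'tvec': array([0.05584148, 0.58754228, 1.36225049])}
wrist {'camera_matrix': array([[283.08207802,   0.        , 252.05247748],
       [  0.        , 283.08207802, 191.84557041],
       [  0.        ,   0.        ,   1.        ]]), 'distortion': array([0.01572543, 0.        , 0.        , 0.        , 0.        ]), 'hand_eye': array([[ 1.17205335e-03, -9.55945754e-01, -2.93541040e-01,
         8.07236224e-02],
       [ 9.99999245e-01,  1.01194889e-03,  6.97293389e-04,
        -1.57619934e-04],
       [-3.69526126e-04, -2.93541635e-01,  9.55946218e-01,
        -1.88707354e-01],
       [ 0.00000000e+00,  0.00000000e+00,  0.00000000e+00,
         1.00000000e+00]])}
```

View pics/top.png

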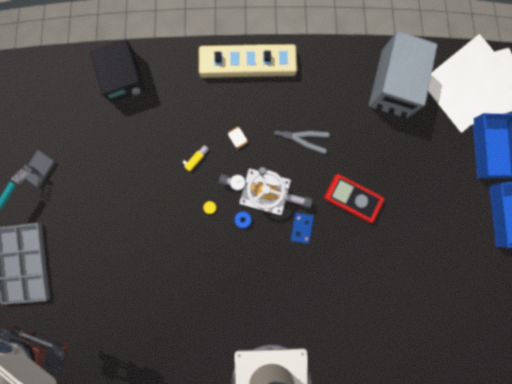

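View pics/scene.png

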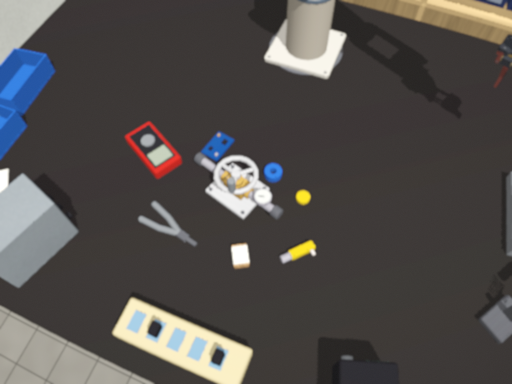

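The top view shows the valve near (266,190), and the scene view shows it near (238,178). The bystanders lie around it. I'll enlarge both.

Run:
```python
import cv2,numpy as np
a=cv2.imread("pics/top.png")[155:225,210:320];b=cv2.imread("pics/scene.png")[140:225,190:300]
f=lambda i:cv2.resize(i,None,fx=7,fy=7,interpolation=cv2.INTER_CUBIC)
cv2.imwrite("pics/topc.png",f(a));cv2.imwrite("pics/scenec.png",f(b))
```

```text
(no output)
```

View pics/topc.png

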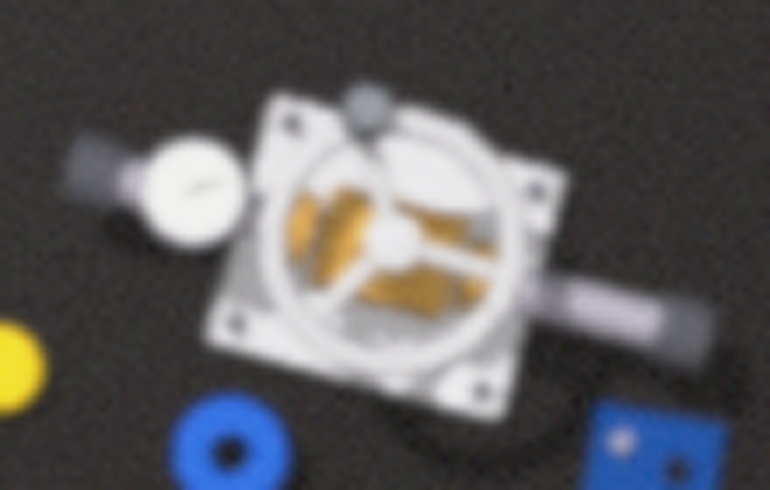

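View pics/scenec.png

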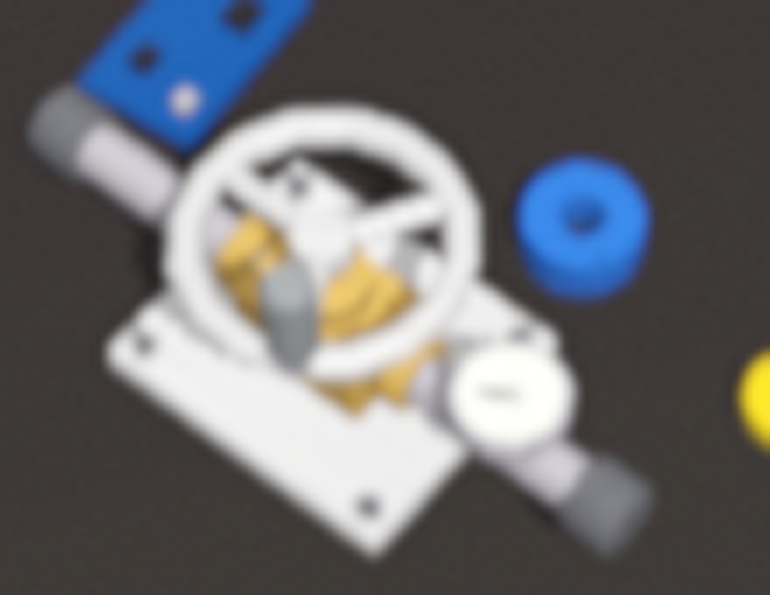

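```bash
cat > h.py <<'E'
from bench import *
import cv2,numpy as np
from scipy.spatial.transform import Rotation as R
def ray(n,uv,z):
    m=camera_model(n);x=cv2.undistortPoints(np.array([[uv]],float),m["camera_matrix"],m["distortion"])[0,0]
    r=cv2.Rodrigues(m["rvec"])[0];o=-r.T@m["tvec"];d=r.T@np.array([*x,1]);return o+d*(z-o[2])/d[2]
T=lambda x,y:(210+(x+.5)/7-.5,155+(y+.5)/7-.5)
S=lambda x,y:(190+(x+.5)/7-.5,140+(y+.5)/7-.5)
E
python3 - <<'E'
from h import *
P=lambda l,n,uv,z:print(l,ray(n,uv,z).round(4))
P("hubT","top",T(394,240),.093);P("rimT","top",T(392,238),.089)
P("hubS","scene",S(325,225),.093);P("rimS","scene",S(323,240),.086)
P("hT","top",T(369,107),.141);P("hS","scene",S(290,280),.141);P("hSb","scene",S(291,355),.096)
P("pipeL","top",T(90,168),.036);P("pipeR","top",T(690,330),.036);P("gauge","top",T(192,192),.07)
for c in [(280,95),(567,175),(505,418),(205,340)]:P("pl","top",T(*c),.012)
P("board","top",T(600,405),.01);P("spool","top",T(230,452),.022)
E
```

```text
hubT [0.5926 0.0062 0.093 ]
rimT [0.5938 0.0069 0.089 ]
hubS [0.5889 0.0085 0.093 ]
rimS [0.5911 0.0083 0.086 ]
hT [0.6413 0.0168 0.141 ]
hS [0.6395 0.0201 0.141 ]
hSb [0.6434 0.0194 0.096 ]
pipeL [0.6311 0.1323 0.036 ]
pipeR [ 0.5561 -0.1213  0.036 ]
gauge [0.6164 0.0884 0.07  ]
pl [0.6637 0.0505 0.012 ]
pl [ 0.626  -0.0731  0.012 ]
pl [ 0.5213 -0.0431  0.012 ]
pl [0.5581 0.0853 0.012 ]
board [ 0.526  -0.0846  0.01  ]
spool [0.5094 0.0756 0.022 ]
```

Run:
```python
from h import *
import bench
print([n for n in dir(bench) if 'off' in n.lower()], getattr(bench,'grasp_offset',None))
s=state();r=R.from_quat(s["orientation"])
t=R.from_matrix(np.array([[0,1,0],[1,0,0],[0,0,-1]]).astype(float))
print(r.as_matrix().round(3).tolist())
print(r.inv().apply(np.array([.641,.0185,.205])-s["ee_pos"])*1000,(r.inv()*t).as_rotvec(degrees=True))
```

```text
['grasp_offset'] 0.0187
[[-0.952, 0.305, -0.0], [0.305, 0.952, -0.001], [0.0, -0.001, -1.0]]
[-604.8841313  -411.44893435  -10.04792662] [-6.74535025e-02  4.90492346e-02  7.22521384e+01]
```

```bash
python3 -m inch '[{"x":-50,"y":-34,"z":-10,"az":8,"hand":1},{"x":-100,"y":-68,"z":-10,"az":16,"hand":1},{"x":-151,"y":-103,"z":-10,"az":24,"hand":1},{"x":-201,"y":-137,"z":-10,"az":32,"hand":1},{"x":-252,"y":-171,"z":-10,"az":40,"hand":1},{"x":-302,"y":-206,"z":-10,"az":48,"hand":1},{"x":-353,"y":-240,"z":-10,"az":56,"hand":1},{"x":-403,"y":-274,"z":-10,"az":64,"hand":1},{"x":-454,"y":-309,"z":-10,"az":72.2,"hand":1},{"x":-504,"y":-343,"z":-10,"az":72.2,"hand":1},{"x":-555,"y":-377,"z":-10,"az":72.2,"hand":1},{"x":-605,"y":-411,"z":-10,"az":72.2,"hand":1}]'
python3 - <<'E'
from h import *
s=state();r=R.from_quat(s["orientation"]);print(s["ee_pos"],r.as_matrix().round(3).tolist())
t=R.from_matrix(np.array([[0,1,0],[1,0,0],[0,0,-1]]).astype(float))
print(r.inv().apply(np.array([.641,.0185,.205])-s["ee_pos"])*1000,(r.inv()*t).as_rotvec(degrees=True))
E
```

```text
[0.19032105 0.59473952 0.19439355] [[-0.952, 0.305, -0.0], [0.305, 0.952, -0.001], [0.0, -0.001, -1.0]]
[-604.8841313  -411.44893435  -10.04792662] [-6.74535025e-02  4.90492346e-02  7.22521384e+01]$[0]: bad value
```

```bash
python3 -m inch '[{"x":-40,"y":-27,"z":-5,"ax":0,"ay":0,"az":8,"hand":1},{"x":-80,"y":-54,"z":-10,"ax":0,"ay":0,"az":16,"hand":1}]' ; python3 -m inch -h | head -30
```

```text
time_s: 0.3
ee_pos: [0.25, 0.5187, 0.2044]
orientation: [0.292, 0.957, -0.001, -0.0]
contact_force: [1.0, -0.3, -0.5]
grip_width: 0.0876
grip_force: 0.0invalid input: not JSON, or not a number
```

```bash
cat > to.py <<'E'
from h import *
import sys
def to(p):
    s=state();r=R.from_quat(s["orientation"]);t=R.from_matrix(np.array([[0,1,0],[1,0,0],[0,0,-1]]).astype(float))
    print("tool mm",(r.inv().apply(np.array(p)-s["ee_pos"])*1000).round(1),"rot",(r.inv()*t).as_rotvec(degrees=True).round(2))
if __name__=="__main__": to([float(v) for v in sys.argv[1:4]])
E
python3 to.py .641 .0185 .205
```

```text
tool mm [-6.035e+02 -1.969e+02 -2.000e-01] rot [-5.000e-02  5.000e-02  5.609e+01]
```

```bash
python3 -m inch '[{"x":-46,"y":-15,"z":0,"ax":0,"ay":0,"az":6,"hand":1},{"x":-92,"y":-30,"z":0,"ax":0,"ay":0,"az":12,"hand":1},{"x":-138,"y":-45,"z":0,"ax":0,"ay":0,"az":18,"hand":1},{"x":-184,"y":-60,"z":0,"ax":0,"ay":0,"az":24,"hand":1},{"x":-230,"y":-75,"z":0,"ax":0,"ay":0,"az":30,"hand":1},{"x":-276,"y":-90,"z":0,"ax":0,"ay":0,"az":36,"hand":1},{"x":-322,"y":-105,"z":0,"ax":0,"ay":0,"az":42,"hand":1},{"x":-368,"y":-120,"z":0,"ax":0,"ay":0,"az":48,"hand":1},{"x":-414,"y":-135,"z":0,"ax":0,"ay":0,"az":54,"hand":1},{"x":-460,"y":-150,"z":0,"ax":0,"ay":0,"az":56.1,"hand":1},{"x":-506,"y":-165,"z":0,"ax":0,"ay":0,"az":56.1,"hand":1},{"x":-552,"y":-180,"z":0,"ax":0,"ay":0,"az":56.1,"hand":1}]' && python3 to.py .641 .0185 .205
```

```text
time_s: 1.5
ee_pos: [0.6099, 0.0612, 0.2048]
orientation: [0.706, 0.708, -0.0, -0.0]
contact_force: [0.6, -0.1, 0.5]
grip_width: 0.0881
grip_force: 0.0
tool mm [-42.8  31.   -0.3] rot [-0.03 -0.    0.13]
```

```bash
python3 -m inch '[{"x":-38,"y":31,"z":0,"ax":0,"ay":0,"az":0.1,"hand":1},{"x":-43,"y":31,"z":0,"ax":0,"ay":0,"az":0.1,"hand":1},{"x":-43,"y":31,"z":0,"ax":0,"ay":0,"az":0.1,"hand":1},{"x":-43,"y":31,"z":0,"ax":0,"ay":0,"az":0.1,"hand":1}]'; python3 to.py .641 .0185 .1043
python3 - <<'E'
from h import *
s=state();b=capture("wrist");cv2.imwrite("pics/w1.png",b[:,:,::-1])
m=camera_model("wrist");r=R.from_quat(s["orientation"]).as_matrix();he=m["hand_eye"]
for z,p in((.141,[.641,.0185,.141]),(.093,[.5915,.0075,.093])):
    c=he[:3,:3].T@(r.T@(np.array(p)-s["ee_pos"])-he[:3,3])
    print(cv2.projectPoints(c.reshape(1,3),np.zeros(3),np.zeros(3),m["camera_matrix"],m["distortion"])[0])
E
```

```text
time_s: 1.9
ee_pos: [0.6393, 0.0208, 0.2046]
orientation: [0.707, 0.707, -0.0, -0.001]
contact_force: [-0.3, 0.1, 0.2]
grip_width: 0.0877
grip_force: 0.0
tool mm [ -2.4   1.9 100.2] rot [-0.09 -0.02  0.06]
[[[253.73715167 197.63111468]]]
[[[209.03197684 193.38111359]]]
```

View pics/w1.png

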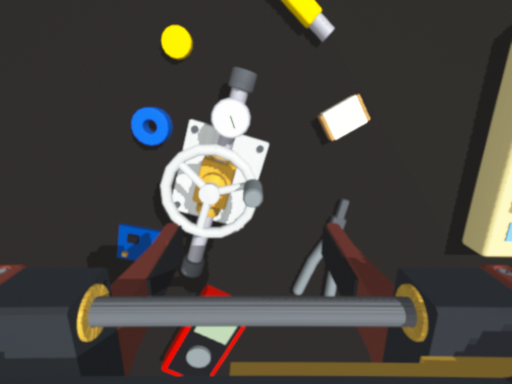

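The wrist view matches the estimate: handle top near (253,197), hub at (208,193). I'll descend and grip.

```bash
python3 -m inch '[{"x":0,"y":0,"z":35,"ax":0,"ay":0,"az":0,"hand":1},{"x":0,"y":0,"z":70,"ax":0,"ay":0,"az":0,"hand":1},{"x":0,"y":0,"z":90,"ax":0,"ay":0,"az":0,"hand":1},{"x":0,"y":0,"z":101,"ax":0,"ay":0,"az":0,"hand":1},{"x":0,"y":0,"z":101,"ax":0,"ay":0,"az":0,"hand":0},{"x":0,"y":0,"z":101,"ax":0,"ay":0,"az":0,"hand":-0.4},{"x":0,"y":0,"z":101,"ax":0,"ay":0,"az":0,"hand":-1},{"x":0,"y":0,"z":101,"ax":0,"ay":0,"az":0,"hand":-1},{"x":0,"y":0,"z":101,"ax":0,"ay":0,"az":0,"hand":-1},{"x":0,"y":0,"z":101,"ax":0,"ay":0,"az":0,"hand":-1}]' 25; python3 to.py .641 .0185 .1043
```

```text
time_s: 2.95
ee_pos: [0.6406, 0.0201, 0.1046]
orientation: [0.707, 0.707, 0.0, 0.0]
contact_force: [0.2, 0.2, -0.1]
grip_width: 0.0432
grip_force: 0.0
tool mm [-1.6  0.4  0.3] rot [ 0.05 -0.    0.04]
```

```bash
python3 -m inch '[{"x":0,"y":0,"z":0,"ax":0,"ay":0,"az":0,"hand":-1},{"x":0,"y":0,"z":0,"ax":0,"ay":0,"az":0,"hand":-1},{"x":0,"y":0,"z":0,"ax":0,"ay":0,"az":0,"hand":-1},{"x":0,"y":0,"z":0,"ax":0,"ay":0,"az":0,"hand":-1},{"x":0,"y":0,"z":0,"ax":0,"ay":0,"az":0,"hand":-1},{"x":0,"y":0,"z":0,"ax":0,"ay":0,"az":0,"hand":-1}]' 25; python3 to.py .641 .0185 .1043
```

```text
time_s: 3.55
ee_pos: [0.6396, 0.0201, 0.104]
orientation: [0.707, 0.707, -0.001, -0.0]
contact_force: [-5.0, -0.5, 4.3]
grip_width: 0.0187
grip_force: 25.0
tool mm [-1.6  1.4 -0.3] rot [-0.08  0.01  0.05]
```

```bash
cat > arc.py <<'E'
import numpy as np,sys
a0,step,n=map(float,sys.argv[1:4])
for k in range(1,int(n)+1):
    a=np.radians(a0+k*step);b=np.radians(a0);print(k,"x %.1f y %.1f"%(50*(np.sin(a)-np.sin(b)),50*(np.cos(a)-np.cos(b))))
E
python3 arc.py 14 -15 12
```

```text
1 x -13.0 y 1.5
2 x -25.9 y -0.5
3 x -37.8 y -5.7
4 x -48.1 y -13.8
5 x -55.8 y -24.3
6 x -60.6 y -36.4
7 x -62.1 y -49.4
8 x -60.2 y -62.3
9 x -55.0 y -74.3
10 x -46.8 y -84.5
11 x -36.3 y -92.2
12 x -24.2 y -97.0
```

```bash
python3 -m inch '[{"x":-6.5,"y":1.1,"z":0,"ax":0,"ay":0,"az":0,"hand":-1},{"x":-13,"y":1.5,"z":0,"ax":0,"ay":0,"az":0,"hand":-1},{"x":-25.9,"y":-0.5,"z":0,"ax":0,"ay":0,"az":0,"hand":-1},{"x":-37.8,"y":-5.7,"z":0,"ax":0,"ay":0,"az":0,"hand":-1},{"x":-48.1,"y":-13.8,"z":0,"ax":0,"ay":0,"az":0,"hand":-1},{"x":-55.8,"y":-24.3,"z":0,"ax":0,"ay":0,"az":0,"hand":-1},{"x":-60.6,"y":-36.4,"z":0,"ax":0,"ay":0,"az":0,"hand":-1},{"x":-60.6,"y":-36.4,"z":0,"ax":0,"ay":0,"az":0,"hand":-1},{"x":-60.6,"y":-36.4,"z":0,"ax":0,"ay":0,"az":0,"hand":-1}]' 25
```

```text
time_s: 4.45
ee_pos: [0.6034, -0.0393, 0.104]
orientation: [0.707, 0.707, 0.0, -0.001]
contact_force: [-3.5, 5.3, 2.2]
grip_width: 0.0183
grip_force: 25.0
```

```bash
python3 -m inch '[{"x":-1.5,"y":-13,"z":0,"ax":0,"ay":0,"az":0,"hand":-1},{"x":0.4,"y":-25.9,"z":0,"ax":0,"ay":0,"az":0,"hand":-1},{"x":5.6,"y":-37.9,"z":0,"ax":0,"ay":0,"az":0,"hand":-1},{"x":13.8,"y":-48.1,"z":0,"ax":0,"ay":0,"az":0,"hand":-1},{"x":24.3,"y":-55.8,"z":0,"ax":0,"ay":0,"az":0,"hand":-1},{"x":36.4,"y":-60.6,"z":0,"ax":0,"ay":0,"az":0,"hand":-1},{"x":36.4,"y":-60.6,"z":0,"ax":0,"ay":0,"az":0,"hand":-1},{"x":36.4,"y":-60.6,"z":0,"ax":0,"ay":0,"az":0,"hand":-1}]' 25
```

```text
time_s: 5.25
ee_pos: [0.5423, -0.0033, 0.104]
orientation: [0.706, 0.708, -0.001, -0.001]
contact_force: [-3.4, 0.0, 1.9]
grip_width: 0.0186
grip_force: 25.0
```

```bash
python3 arc.py -166 -6 6
```

```text
1 x 5.1 y -1.0
2 x 10.4 y -1.5
3 x 15.6 y -1.4
4 x 20.8 y -0.7
5 x 25.9 y 0.5
6 x 30.8 y 2.2
```

```bash
python3 -m inch '[{"x":6.1,"y":-2,"z":0,"ax":0,"ay":0,"az":0,"hand":-1},{"x":11.9,"y":-2.5,"z":0,"ax":0,"ay":0,"az":0,"hand":-1},{"x":17.1,"y":-2.4,"z":0,"ax":0,"ay":0,"az":0,"hand":-1},{"x":22.3,"y":-1.7,"z":0,"ax":0,"ay":0,"az":0,"hand":-1},{"x":27.4,"y":-0.5,"z":0,"ax":0,"ay":0,"az":0,"hand":-1},{"x":32.3,"y":1.2,"z":0,"ax":0,"ay":0,"az":0,"hand":-1},{"x":32.3,"y":1.2,"z":0,"ax":0,"ay":0,"az":0,"hand":-1},{"x":32.3,"y":1.2,"z":0,"ax":0,"ay":0,"az":0,"hand":-1}]' 25
```

```text
time_s: 6.05
ee_pos: [0.5446, 0.0289, 0.104]
orientation: [0.707, 0.707, 0.0, -0.0]
contact_force: [-2.4, 2.4, 1.1]
grip_width: 0.0187
grip_force: 25.0
```

```bash
python3 arc.py -202 -15 10
```

```text
1 x 11.4 y 6.4
2 x 20.7 y 15.6
3 x 27.3 y 26.8
4 x 30.8 y 39.4
5 x 30.9 y 52.5
6 x 27.6 y 65.1
7 x 21.2 y 76.4
8 x 12.1 y 85.8
9 x 0.8 y 92.4
10 x -11.8 y 95.9
```

```bash
python3 -m inch '[{"x":6,"y":2.8,"z":0,"ax":0,"ay":0,"az":0,"hand":-1},{"x":11.4,"y":6.4,"z":0,"ax":0,"ay":0,"az":0,"hand":-1},{"x":20.7,"y":15.6,"z":0,"ax":0,"ay":0,"az":0,"hand":-1},{"x":27.3,"y":26.8,"z":0,"ax":0,"ay":0,"az":0,"hand":-1},{"x":30.8,"y":39.4,"z":0,"ax":0,"ay":0,"az":0,"hand":-1},{"x":30.9,"y":52.5,"z":0,"ax":0,"ay":0,"az":0,"hand":-1},{"x":27.6,"y":65.1,"z":0,"ax":0,"ay":0,"az":0,"hand":-1},{"x":21.2,"y":76.4,"z":0,"ax":0,"ay":0,"az":0,"hand":-1},{"x":12.1,"y":85.8,"z":0,"ax":0,"ay":0,"az":0,"hand":-1},{"x":0.8,"y":92.4,"z":0,"ax":0,"ay":0,"az":0,"hand":-1},{"x":0.8,"y":92.4,"z":0,"ax":0,"ay":0,"az":0,"hand":-1}]' 25;  python3 arc.py -337 -5 12
```

```text
time_s: 7.15
ee_pos: [0.6375, 0.0275, 0.104]
orientation: [0.707, 0.707, -0.001, -0.0]
contact_force: [-5.5, -3.6, 3.5]
grip_width: 0.0189
grip_force: 25.0
1 x -4.1 y 1.5
2 x -8.3 y 2.7
3 x -12.6 y 3.5
4 x -16.9 y 3.9
5 x -21.3 y 3.9
6 x -25.6 y 3.6
7 x -29.9 y 2.9
8 x -34.2 y 1.8
9 x -38.3 y 0.3
10 x -42.2 y -1.5
11 x -46.0 y -3.6
12 x -49.6 y -6.1
```

```bash
python3 -m inch '[{"x":-4.1,"y":0.5,"z":0,"ax":0,"ay":0,"az":0,"hand":-1},{"x":-8.3,"y":1.7,"z":0,"ax":0,"ay":0,"az":0,"hand":-1},{"x":-12.6,"y":2.5,"z":0,"ax":0,"ay":0,"az":0,"hand":-1},{"x":-16.9,"y":2.9,"z":0,"ax":0,"ay":0,"az":0,"hand":-1},{"x":-21.3,"y":2.9,"z":0,"ax":0,"ay":0,"az":0,"hand":-1},{"x":-25.6,"y":2.6,"z":0,"ax":0,"ay":0,"az":0,"hand":-1},{"x":-29.9,"y":1.9,"z":0,"ax":0,"ay":0,"az":0,"hand":-1},{"x":-34.2,"y":0.8,"z":0,"ax":0,"ay":0,"az":0,"hand":-1},{"x":-36,"y":0.2,"z":0,"ax":0,"ay":0,"az":0,"hand":-1},{"x":-36,"y":0.2,"z":0,"ax":0,"ay":0,"az":0,"hand":-1}]' 25; python3 -c "
from h import *
s=state();print(s['ee_pos'].round(4) if hasattr(s['ee_pos'],'round') else s['ee_pos'])"
```

```text
time_s: 8.15
ee_pos: [0.6383, -0.0054, 0.1042]
orientation: [0.707, 0.707, 0.002, -0.0]
contact_force: [3.6, 9.8, -4.3]
grip_width: 0.0185
grip_force: 25.0
[ 0.6383 -0.0054  0.1042]
```

```bash
python3 -m inch '[{"x":-2,"y":-0.8,"z":0,"ax":0,"ay":0,"az":0,"hand":-1},{"x":-3,"y":-1.2,"z":0,"ax":0,"ay":0,"az":0,"hand":-1},{"x":-3,"y":-1.2,"z":0,"ax":0,"ay":0,"az":0,"hand":-1},{"x":-3,"y":-1.2,"z":0,"ax":0,"ay":0,"az":0,"hand":-1},{"x":-3,"y":-1.2,"z":0,"ax":0,"ay":0,"az":0,"hand":-1}]' 40
```

```text
time_s: 8.65
ee_pos: [0.6382, -0.0059, 0.1042]
orientation: [0.707, 0.707, 0.004, -0.0]
contact_force: [8.5, 19.1, -7.2]
grip_width: 0.0182
grip_force: 40.0
```

```bash
python3 - <<'E'
import numpy as np
for k in range(0,13):
    a=np.radians(-16.7+15*k);print(k,"x %.1f y %.1f"%(19.8+50*np.sin(a),-44.9+50*np.cos(a)))
E
python3 arc.py 148.3 15 12; python3 arc.py 328.3 15 12
```

```text
0 x 5.4 y 3.0
1 x 18.3 y 5.1
2 x 31.3 y 3.8
3 x 43.5 y -0.9
4 x 54.1 y -8.5
5 x 62.3 y -18.6
6 x 67.7 y -30.5
7 x 69.8 y -43.4
8 x 68.5 y -56.4
9 x 63.8 y -68.6
10 x 56.2 y -79.2
11 x 46.1 y -87.4
12 x 34.2 y -92.8
1 x -11.9 y -5.4
2 x -24.8 y -7.4
3 x -37.8 y -6.1
4 x -50.0 y -1.5
5 x -60.6 y 6.2
6 x -68.8 y 16.3
7 x -74.2 y 28.2
8 x -76.3 y 41.1
9 x -74.9 y 54.0
10 x -70.3 y 66.2
11 x -62.7 y 76.8
12 x -52.5 y 85.1
1 x 11.9 y 5.4
2 x 24.8 y 7.4
3 x 37.8 y 6.1
4 x 50.0 y 1.5
5 x 60.6 y -6.2
6 x 68.8 y -16.3
7 x 74.2 y -28.2
8 x 76.3 y -41.1
9 x 74.9 y -54.0
10 x 70.3 y -66.2
11 x 62.7 y -76.8
12 x 52.5 y -85.1
```

Stop found at about -16.6°, consistent with the valve's x axis. Now I'll open it, starting with row 0 to 11, which reaches 165° of opening.

```bash
python3 -m inch '[{"x":5.4,"y":3,"z":0,"ax":0,"ay":0,"az":0,"hand":-1},{"x":18.3,"y":5.1,"z":0,"ax":0,"ay":0,"az":0,"hand":-1},{"x":31.3,"y":3.8,"z":0,"ax":0,"ay":0,"az":0,"hand":-1},{"x":43.5,"y":-0.9,"z":0,"ax":0,"ay":0,"az":0,"hand":-1},{"x":54.1,"y":-8.5,"z":0,"ax":0,"ay":0,"az":0,"hand":-1},{"x":62.3,"y":-18.6,"z":0,"ax":0,"ay":0,"az":0,"hand":-1},{"x":67.7,"y":-30.5,"z":0,"ax":0,"ay":0,"az":0,"hand":-1},{"x":69.8,"y":-43.4,"z":0,"ax":0,"ay":0,"az":0,"hand":-1},{"x":68.5,"y":-56.4,"z":0,"ax":0,"ay":0,"az":0,"hand":-1},{"x":63.8,"y":-68.6,"z":0,"ax":0,"ay":0,"az":0,"hand":-1},{"x":56.2,"y":-79.2,"z":0,"ax":0,"ay":0,"az":0,"hand":-1},{"x":46.1,"y":-87.4,"z":0,"ax":0,"ay":0,"az":0,"hand":-1}]' 30
```

```text
time_s: 9.85
ee_pos: [0.5484, 0.0366, 0.1042]
orientation: [0.707, 0.708, 0.001, 0.0]
contact_force: [4.6, -0.1, -6.6]
grip_width: 0.0181
grip_force: 30.0
```

```bash
python3 -m inch '[{"x":-11.9,"y":-5.4,"z":0,"ax":0,"ay":0,"az":0,"hand":-1},{"x":-24.8,"y":-7.4,"z":0,"ax":0,"ay":0,"az":0,"hand":-1},{"x":-37.8,"y":-6.1,"z":0,"ax":0,"ay":0,"az":0,"hand":-1},{"x":-50,"y":-1.5,"z":0,"ax":0,"ay":0,"az":0,"hand":-1},{"x":-60.6,"y":6.2,"z":0,"ax":0,"ay":0,"az":0,"hand":-1},{"x":-68.8,"y":16.3,"z":0,"ax":0,"ay":0,"az":0,"hand":-1},{"x":-74.2,"y":28.2,"z":0,"ax":0,"ay":0,"az":0,"hand":-1},{"x":-76.3,"y":41.1,"z":0,"ax":0,"ay":0,"az":0,"hand":-1},{"x":-74.9,"y":54,"z":0,"ax":0,"ay":0,"az":0,"hand":-1},{"x":-70.3,"y":66.2,"z":0,"ax":0,"ay":0,"az":0,"hand":-1},{"x":-62.7,"y":76.8,"z":0,"ax":0,"ay":0,"az":0,"hand":-1},{"x":-52.5,"y":85.1,"z":0,"ax":0,"ay":0,"az":0,"hand":-1}]' 30
```

```text
time_s: 11.05
ee_pos: [0.6341, -0.0156, 0.104]
orientation: [0.707, 0.708, -0.0, -0.0]
contact_force: [-6.7, 1.7, 3.6]
grip_width: 0.0189
grip_force: 30.0
```

```bash
python3 -m inch '[{"x":11.9,"y":5.4,"z":0,"ax":0,"ay":0,"az":0,"hand":-1},{"x":24.8,"y":7.4,"z":0,"ax":0,"ay":0,"az":0,"hand":-1},{"x":37.8,"y":6.1,"z":0,"ax":0,"ay":0,"az":0,"hand":-1},{"x":50,"y":1.5,"z":0,"ax":0,"ay":0,"az":0,"hand":-1},{"x":60.6,"y":-6.2,"z":0,"ax":0,"ay":0,"az":0,"hand":-1},{"x":68.8,"y":-16.3,"z":0,"ax":0,"ay":0,"az":0,"hand":-1},{"x":74.2,"y":-28.2,"z":0,"ax":0,"ay":0,"az":0,"hand":-1},{"x":76.3,"y":-41.1,"z":0,"ax":0,"ay":0,"az":0,"hand":-1},{"x":74.9,"y":-54,"z":0,"ax":0,"ay":0,"az":0,"hand":-1},{"x":70.3,"y":-66.2,"z":0,"ax":0,"ay":0,"az":0,"hand":-1},{"x":62.7,"y":-76.8,"z":0,"ax":0,"ay":0,"az":0,"hand":-1},{"x":52.5,"y":-85.1,"z":0,"ax":0,"ay":0,"az":0,"hand":-1}]' 30
```

```text
time_s: 12.25
ee_pos: [0.5482, 0.0363, 0.1041]
orientation: [0.707, 0.708, 0.0, 0.0]
contact_force: [4.4, -0.6, -4.8]
grip_width: 0.0188
grip_force: 30.0
```

```bash
python3 -m inch '[{"x":-11.9,"y":-5.4,"z":0,"ax":0,"ay":0,"az":0,"hand":-1},{"x":-24.8,"y":-7.4,"z":0,"ax":0,"ay":0,"az":0,"hand":-1},{"x":-37.8,"y":-6.1,"z":0,"ax":0,"ay":0,"az":0,"hand":-1},{"x":-50,"y":-1.5,"z":0,"ax":0,"ay":0,"az":0,"hand":-1},{"x":-60.6,"y":6.2,"z":0,"ax":0,"ay":0,"az":0,"hand":-1},{"x":-68.8,"y":16.3,"z":0,"ax":0,"ay":0,"az":0,"hand":-1},{"x":-74.2,"y":28.2,"z":0,"ax":0,"ay":0,"az":0,"hand":-1},{"x":-76.3,"y":41.1,"z":0,"ax":0,"ay":0,"az":0,"hand":-1},{"x":-74.9,"y":54,"z":0,"ax":0,"ay":0,"az":0,"hand":-1},{"x":-70.3,"y":66.2,"z":0,"ax":0,"ay":0,"az":0,"hand":-1},{"x":-62.7,"y":76.8,"z":0,"ax":0,"ay":0,"az":0,"hand":-1},{"x":-52.5,"y":85.1,"z":0,"ax":0,"ay":0,"az":0,"hand":-1}]' 30
```

```text
time_s: 13.45
ee_pos: [0.6342, -0.0156, 0.104]
orientation: [0.707, 0.708, -0.0, -0.0]
contact_force: [-7.6, 1.0, 3.4]
grip_width: 0.0184
grip_force: 30.0
```

```bash
python3 -m inch '[{"x":4,"y":1.8,"z":0,"ax":0,"ay":0,"az":0,"hand":-1},{"x":8,"y":3.5,"z":0,"ax":0,"ay":0,"az":0,"hand":-1},{"x":10,"y":4.2,"z":0,"ax":0,"ay":0,"az":0,"hand":-1},{"x":10,"y":4.2,"z":0,"ax":0,"ay":0,"az":0,"hand":-1},{"x":10,"y":4.2,"z":0,"ax":0,"ay":0,"az":0,"hand":-1},{"x":10,"y":4.2,"z":0,"ax":0,"ay":0,"az":0,"hand":-1}]' 30
```

```text
time_s: 14.05
ee_pos: [0.6381, -0.0063, 0.1041]
orientation: [0.707, 0.707, 0.0, 0.0]
contact_force: [-0.3, 1.3, -0.5]
grip_width: 0.0182
grip_force: 30.0
```

```bash
python3 -m inch '[{"x":1,"y":0.3,"z":0,"ax":0,"ay":0,"az":0,"hand":-1},{"x":1.5,"y":0.4,"z":0,"ax":0,"ay":0,"az":0,"hand":-1},{"x":1.5,"y":0.4,"z":0,"ax":0,"ay":0,"az":0,"hand":-1},{"x":1.5,"y":0.4,"z":0,"ax":0,"ay":0,"az":0,"hand":-1},{"x":1.5,"y":0.4,"z":0,"ax":0,"ay":0,"az":0,"hand":-1}]' 30
python3 - <<'E'
from h import *
b=capture("wrist");p=[state()["ee_pos"]]
for i in range(5):capture("top");p.append(state()["ee_pos"])
print(np.mean(p,0),np.std(p,0))
cv2.imwrite("pics/w2.png",cv2.resize(b[100:330,130:400,::-1],None,fx=2.6,fy=2.6,interpolation=cv2.INTER_CUBIC))
E
```

```text
time_s: 14.55
ee_pos: [0.6384, -0.0051, 0.1041]
orientation: [0.707, 0.707, 0.0, 0.0]
contact_force: [-0.5, -1.3, -1.3]
grip_width: 0.0184
grip_force: 30.0
[ 0.63839044 -0.00494024  0.10411073] [1.82261673e-05 4.20512788e-05 1.42845155e-05]
```

View pics/w2.png

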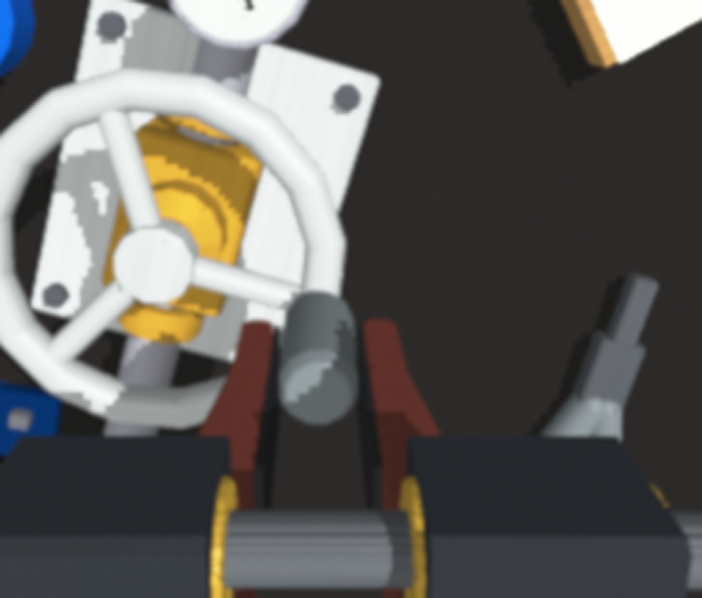

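The handle, at (318,360) in the crop, is held between both pads. The spoke toward it runs parallel to the foot plate's x edge, and the TCP matches the stop reference to about 0.1 mm.

```bash
python3 -c "
from bench import *
print(close_job())"
```

```text
the job is handed in; nothing more can be done
None
```

I closed the wheel fully against its stop, backed it off two full turns (720°, within about a degree by the arm's position reading), and handed the job in with the gripper still holding the handle; nothing else was touched.

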